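# Wedge the stringing machine's hanging foot until it stands firm

### The job

The racket-stringing machine rocks on the bench because one of its four feet, at the far right corner as the robot sees it, hangs clear. Push the big plastic wedge under the middle of that foot, thin end first and square to the leg end, until it is jammed tight and carries load, but do not force it or jack the machine up, and let go of it. Then press down firmly with the fingers on that leg end to check that it no longer rocks, and leave the wedge jammed there and everything else on the bench undisturbed.

Things in the scene. Friction and masses are not known exactly. Their poses are not given: they have to be found in the camera images.
- machine: table-top racket stringing machine, 12 kg: black housing 430 x 150 mm along its x on two aluminium cross legs (bars 50 mm wide, 474 mm long along y), racket on top, handle to +y. Origin on the bench under the hanging foot; its centre is 165 mm from there along -x, 220 mm along +y. It stands loose on three rubber feet; 6 N down on the fourth corner rocks it down if no wedge is under it
- leg_end (a point): middle of the flat top of the leg end (50 mm wide) with the hanging foot, 46 mm above the bench. Axes: the machine's; -y points out of the leg end, the wedge goes in along +y. Leg end face 17 mm out. Below it hangs the foot, a rubber block 36 mm wide (x), its outer face 15 mm out; its underside is 7 to 14 mm above the bench, differing each time, not measured. Raised by 2 mm it is jacked up
- wedge: the big wedge: grey hard plastic, 100 g, 140 x 36 mm, flat underside, top sloping evenly from 26 mm high at the thick end (-x) to 3 mm at the thin end (+x). Origin: middle of its underside. Slides freely at 1 to 3 N; once it meets the foot the push rises steeply. A push of 12 to 20 N jams it tight (friction then keeps it there); over about 25 N is forcing it
- wedge_mid (a point): the centre of the big wedge, 7 mm above its underside and half-way along; axes as the wedge's (x to the thin end). 45 mm from here towards the thick end the wedge is 22 mm high
- thin_wedge: small thin grey wedge, 80 x 30 mm, 7 mm at its thick end: too thin for the gap, leave it. Origin: middle of its underside
- packer: flat grey packer plate 70 x 40 x 10 mm, leave it. Origin: middle of its underside
- reel: white string reel lying flat, 96 mm across, 28 mm high, between the machine's legs, leave it
- awl: awl with black handle, 150 mm long, lying, leave it
- starting_clamp: aluminium hand clamp for strings, about 110 x 30 x 22 mm, lying, leave it
- grommet_cup: white plastic cup, 70 mm across, 60 mm high, standing, leave it
- tape_roll: roll of paper tape lying flat, 84 mm across, 25 mm high, leave it
There are look-alikes about, which are no part of the job. Leave any yellow look-alike of the wedge alone.

How it is judged:
By the outcome, as a careful person would: the job done as asked, in the order asked, and still so for the second after the job is handed in, with the robot touching nothing.
It also fails if it takes over 64 s, if anything falls off the work surface, if the arm or the gripper's body presses on something with over 40 N, if the wrist force passes 120 N, or if a joint passes its speed limit or range.

### The arm

A 6-joint arm with a two-finger parallel gripper is mounted at the origin on the work surface. World frame = base frame: x ahead of the robot, y to its left, z up, the work surface at z = 0. Lengths are in mm, angles in rad, forces in N, time in s.
With the tool pointing down it reaches from about 300 to 750 mm from the base axis. Payload 8.5 kg.
Tool frame: the origin (TCP) lies at the centre of the arm's flange, where the gripper is bolted on; the fingertips stand 166 mm ahead of it and the grasp point (between the pads) lies 147 mm ahead of it; z points along the fingers, y is the line along which they close (so a half turn about z gives the same grasp; the last joint's range is limited). The gripper opens to 88 mm and grips with 3 to 60 N. Pads are 18 mm wide; open, the fingers measure 123 mm over their backs; the gripper's body (75 mm by 187 mm) begins 45 mm behind the grasp point.
Start: joints at [-1.518, 0.381, 1.297, -0, 1.464, -0.215], TCP at [145.531, -530.38, 404.748] pointing down, gripper open.
Joint ranges: [-3.11, 3.11], [-0.89, 2.33], [0.22, 2.48], [-1.42, 4.56], [0.17, 2.85], [-2.88, 2.88]. Speed limits (rad/s): [2.39, 2.39, 3.14, 3.14, 3.14, 3.14].

### API

Orientations are given as a unit quaternion [x, y, z, w].
In Python, from bench import r gives the robot as it stands.
- The arm moves only by the shell command python3 -m inch 'ROWS'. ROWS is a JSON object of lists of equal length, an entry for each row: "travel": the shift along the tool's x, y, z in mm, a list of three; "yaw": the turn about the tool's z in degrees; "claw": the finger opening in mm, from 0 to 88.1. A call has 1 to 12 rows; each row shifts and turns the commanded pose from where the row before left it, along the tool's axes as they then stand; what a row does not reach is not made up. A row lasts 1/8 s, in which the tool goes at most 62.5 mm and 10.7 degrees, less where a joint would pass 70% of its speed; a pose out of reach is approached as far as the arm can. A call with a gripper value outside its range is refused whole. The fingers move at their own pace and stop on an object; the grip force is fixed at half the most. Time passes only in rows, so rows that do not move let the fingers close. It gives the time, the measured TCP pose, the force, the opening and the grip force at its end, in the units of the state.
- r.sense(): the state, without advancing time (a new reading comes with each control period).
- r.camera(name): name is "side" or "top"; returns a dict with "color" (420x560x3 uint8, red, green, blue), "K" (3x3 intrinsics, pixels), "world_to_cam" (4x4, takes a point from world to camera coordinates). Camera axes: x right, y up, looking along -z (the intrinsics and any distortion apply to the point x, -y, -z); pixel columns grow to the right and rows downward; lengths in mm; the calibration is good to about 2 mm. A picture is of the moment at which its call begins. There is no depth.
- r.sign_off(): hands the job in; it is judged then, once.
The state is a dict: "t": time; "joint_pos": joint angles; "joint_vel": joint speeds; "joint_efforts": joint torques, N m; "tool_pos": TCP position; "ee_rot": TCP orientation; "wrist_force": force on the tool from outside, world axes, zero at the start; "wrist_torque": the same for the moment, N m; "gripper_width": finger opening in mm; "grip_force": force on a finger pad.
Only numpy, scipy, OpenCV 4.12 (cv2) and the standard library are available. Lean on these libraries where they do the work, as an engineer would, in place of code of your own. Each camera call takes 0.05 s, during which the arm holds its last target. There are 200 camera calls.

## Working session

There is one attempt and no reset: what is moved stays moved. The work goes in short steps, Python scripts to look and compute and a shell command to move; the robot and the scene stay as the last step left them, time stands still between calls to the robot, and variables do not carry over. Pictures are saved under pics/ and viewed, at most 10 in all, crops included, and the job is handed in when it is done.

```bash
mkdir -p pics; ls; python3 - <<'E'
from bench import r
import cv2,pickle
for n in("top","side"):
    c=r.camera(n);pickle.dump(c,open(n+".pkl","wb"))
    cv2.imwrite(f"pics/{n}1.png",cv2.resize(c["color"][:,:,::-1],(800,600),interpolation=cv2.INTER_CUBIC))
    print(c["K"],c["world_to_cam"],c.keys())
s=r.sense();print(s["t"],s["tool_pos"],s["ee_rot"],s["wrist_force"],s["gripper_width"])
E
```

```text
pics
[[545.23534014   0.         285.93447363]
 [  0.         545.23534014 213.8065018 ]
 [  0.           0.           1.        ]] [[ 1.80787934e-02 -9.99825947e-01 -4.60794179e-03 -4.55698699e+01]
 [ 9.97231517e-01  1.76990274e-02  7.22222027e-02 -6.03715164e+02]
 [-7.21280761e-02 -5.90087506e-03  9.97377923e-01 -1.23988314e+03]
 [ 0.00000000e+00  0.00000000e+00  0.00000000e+00  1.00000000e+00]] dict_keys(['color', 'K', 'world_to_cam'])
[[465.66595295   0.         276.70304998]
 [  0.         465.66595295 205.16476012]
 [  0.           0.           1.        ]] [[-7.44404505e-01 -6.67619195e-01 -1.21055135e-02  4.22072541e+02]
 [ 5.22655249e-01 -5.93859087e-01  6.11688545e-01 -3.55475256e+02]
 [-4.15563983e-01  4.49016698e-01  7.91006056e-01 -1.01806878e+03]
 [ 0.00000000e+00  0.00000000e+00  0.00000000e+00  1.00000000e+00]] dict_keys(['color', 'K', 'world_to_cam'])
0.1 [ 145.51895223 -530.36143313  404.22487784] [ 9.91049818e-01  1.33491062e-01  5.38567225e-05 -6.26481358e-04] [ 0.00288632  0.00370291 -1.28687349] 88.08654028351305
```

View pics/top1.png

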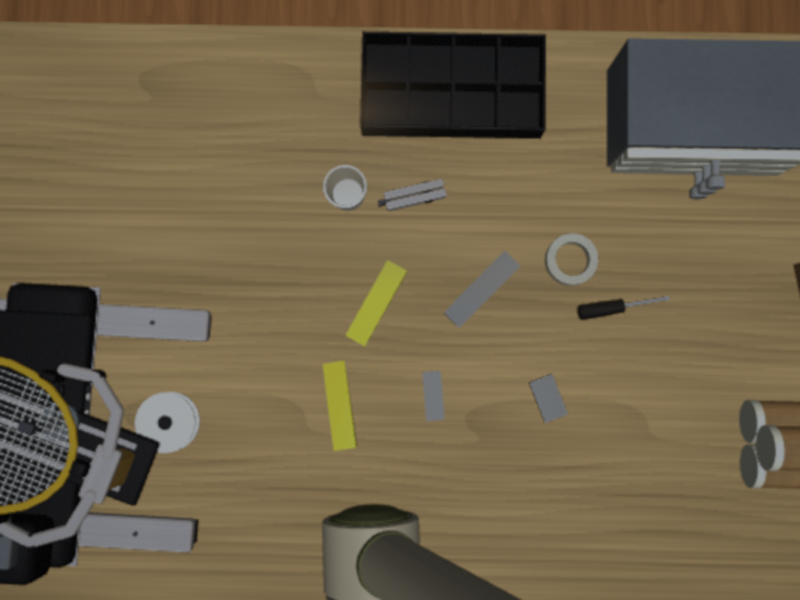

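View pics/side1.png

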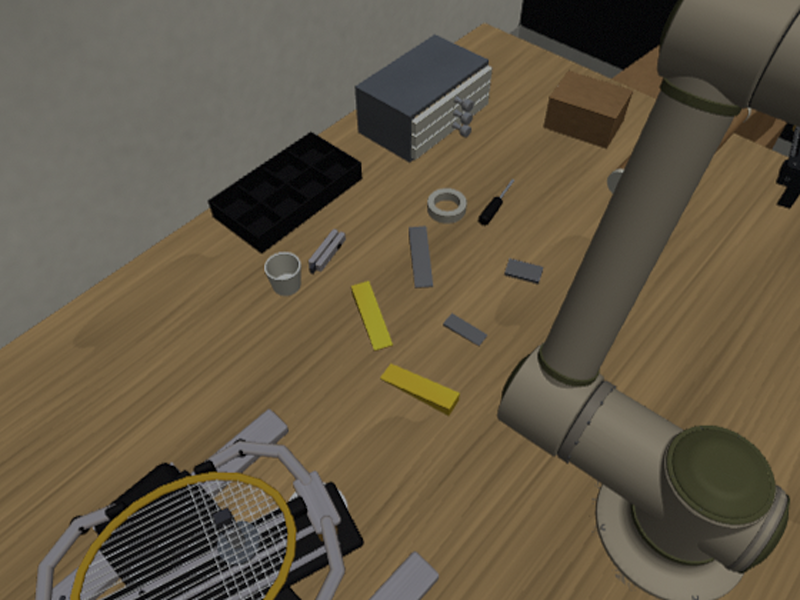

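Candidates for the wedge in the top view: big grey (481,289), yellow (376,303) and (339,405), thin grey wedge (433,396), packer (547,398). The big grey one fits the description. The hanging foot is under the leg end at (208,325). Next, one close crop to check the wedge and its thick end.

```bash
python3 - <<'E'
import cv2,pickle,numpy as np
t=pickle.load(open("top.pkl","rb"))["color"][:,:,::-1];s=pickle.load(open("side.pkl","rb"))["color"][:,:,::-1]
R=lambda im,x,y,w,h,k:cv2.resize(im[y:y+h,x:x+w],(w*k,h*k),interpolation=cv2.INTER_CUBIC)
a=R(t,305,165,65,75,6) # 390x450
b=R(s,270,145,65,75,6)
c=R(t,60,195,100,25,6) #600x150 leg end
o=np.zeros((600,790,3),np.uint8);o[:450,:390]=a;o[:450,400:790]=b;o[450:600,:600]=c
cv2.imwrite("pics/crop1.png",o)
E
```

```text
(no output)
```

View pics/crop1.png

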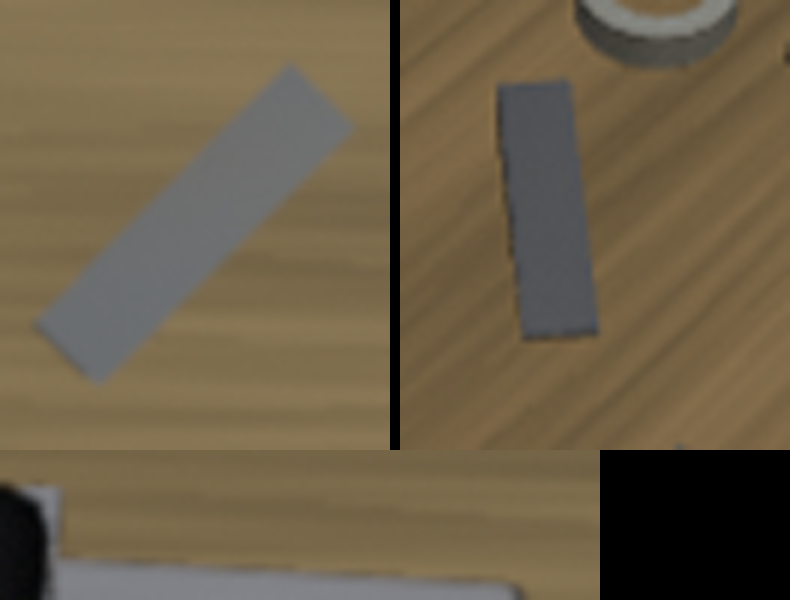

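```bash
cat > h.py <<'E'
import numpy as np,pickle,cv2
C={n:pickle.load(open(n+".pkl","rb")) for n in("top","side")}
def P(n):
    c=C[n];return c["K"]@np.diag([1,-1,-1])@c["world_to_cam"][:3]
def onz(n,u,v,z):
    M=P(n);A=np.c_[M[:,0],M[:,1],-np.array([u,v,1])];s=np.linalg.solve(A,-(M[:,2]*z+M[:,3]));return s[:2]
def tri(a,b):
    X=cv2.triangulatePoints(P("top"),P("side"),np.array(a,float).reshape(2,1),np.array(b,float).reshape(2,1));return (X[:3]/X[3]).ravel()
E
python3 - <<'E'
from h import *
for a,b in [((290,63),(98,85)),((356,127),(170,80)),((37,323),(122,330)),((99,384),(198,325))]:
    print(tri((305+a[0]/6-.5,165+a[1]/6-.5),(270+b[0]/6-.5,145+b[1]/6-.5)).round(1))
t=C["top"]["color"][:,:,::-1];s=C["side"]["color"][:,:,::-1]
R=lambda im,x,y,w,h,k:cv2.resize(im[y:y+h,x:x+w],(w*k,h*k),interpolation=cv2.INTER_CUBIC)
o=np.zeros((600,790,3),np.uint8);o[:360]=R(t,62,195,100,45,8)[:360,:790];o[360:,:480]=R(s,140,275,80,40,6)
cv2.imwrite("pics/crop2.png",o)
E
```

```text
[ 697.4 -187.6   26.8]
[ 673.  -213.2   27. ]
[597.1 -91.7   7.6]
[ 573.1 -116.7    7.8]
```

View pics/crop2.png

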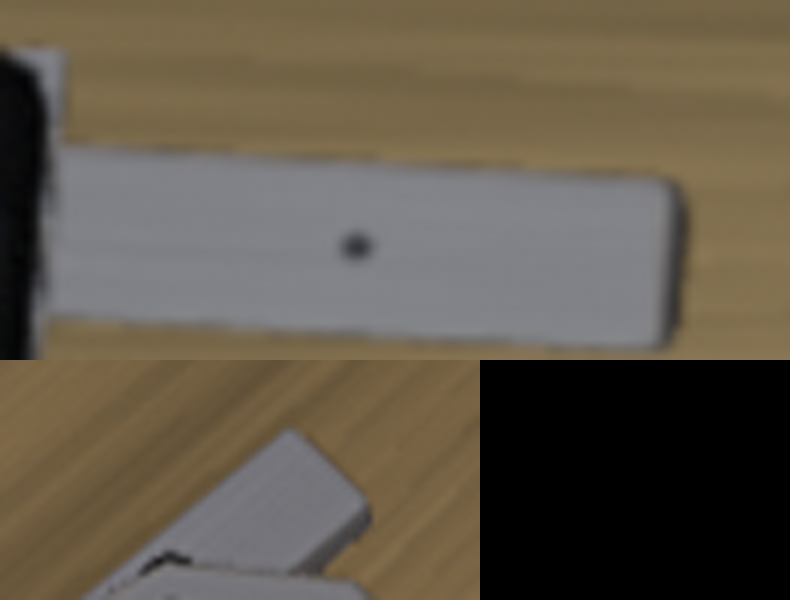

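The big grey wedge is confirmed, with its thick end at upper right in the top view. The leg end face is at crop (672,265), and the leg edges run almost horizontally.

```bash
python3 - <<'E'
from h import *
from scipy.spatial.transform import Rotation as Ro
g=lambda u,v,z=46:onz("top",62+u/8-.5,195+v/8-.5,z)
for p in [(65,148),(640,177),(60,318),(640,346),(668,180),(655,347),(672,265)]:print(p,g(*p).round(1))
d=(g(65,148)-g(640,177)+g(60,318)-g(640,346));ang=np.degrees(np.arctan2(d[1],d[0]));d/=np.linalg.norm(d)
print("leg +y dir deg",ang)
face=(g(640,177)+g(640,346))/2; e=g(668,265);face=face+d*((e-face)@d);print("face",face,"leg_end",face+17*d)
print(tri((62+668/8-.5,195+180/8-.5),(140+290/6-.5,275+68/6-.5)),tri((62+660/8-.5,195+347/8-.5),(140+370/6-.5,275+147/6-.5)))
th=np.array([585.1,-104.2]);tk=np.array([685.2,-200.4]);w=(th-tk)/np.linalg.norm(th-tk);c=(th+tk)/2
print("wedge c",c,"deg",np.degrees(np.arctan2(w[1],w[0])),"grip -45",c-45*w,"-35",c-35*w)
q=[9.91049818e-01,1.33491062e-01,0,-6.26e-4];M=Ro.from_quat(q).as_matrix();print(M.round(3))
E
```

```text
(65, 148) [595.8 456.9]
(640, 177) [590.4 293. ]
(60, 318) [547.5 456. ]
(640, 346) [542.5 291.2]
(668, 180) [589.7 285. ]
(655, 347) [542.3 286.9]
(672, 265) [565.6 283. ]
leg +y dir deg 88.20164174069326
face [566.22595878 284.08176339] leg_end [566.75945481 301.07339021]
[590.47492021 286.37907092  42.58194101] [543.03310227 287.74572997  39.43271916]
wedge c [ 635.15 -152.3 ] deg 136.1381770074882 grip -45 [ 667.59558389 -183.48147023] -35 [ 660.38545414 -176.55225463]
[[ 0.964  0.265 -0.   ]
 [ 0.265 -0.964  0.001]
 [ 0.    -0.001 -1.   ]]
```

```bash
python3 -m inch '{"travel":[[50,-16.5,0],[50,-16.5,0],[50,-16.5,0],[50,-16.5,0],[50,-16.5,0],[50,-16.5,0],[50,-16.5,0],[50,-16.5,0],[50,-16.5,0],[50,-16.5,0],[50,-16,0],[45,-15,0]],"yaw":[0,0,0,0,0,0,0,0,0,0,0,0],"claw":[70,70,70,70,70,70,70,70,70,70,70,70]}'
python3 -m inch '{"travel":[[0,0,12],[0,0,12],[0,0,12],[0,0,12],[0,0,12],[0,0,12],[0,0,12],[0,0,12],[0,0,12],[0,0,12],[0,0,12],[0,0,12]],"yaw":[-10,-10,-10,-10,-10,-10,-10,-10,-10,-10,-10,-10],"claw":[70,70,70,70,70,70,70,70,70,70,70,70]}'
cat > st.py <<'E'
# usage: st.py [targetx targety [angle]] -> state and remaining shift in tool axes
import sys,numpy as np
from bench import r
from scipy.spatial.transform import Rotation as Ro
s=r.sense();M=Ro.from_quat(s["ee_rot"]).as_matrix();p=np.array(s["tool_pos"])
a=np.degrees(np.arctan2(M[1,0],M[0,0]));print("t",s["t"],"pos",p.round(1),"xang",round(a,2),"F",np.round(s["wrist_force"],2),"w",round(s["gripper_width"],1),"z",M[:,2].round(3))
if len(sys.argv)>2:
    d=M.T@np.array([float(sys.argv[1])-p[0],float(sys.argv[2])-p[1],0]);print("shift",d.round(1))
if len(sys.argv)>3: print("yaw",round(a-float(sys.argv[3]),2))
E
python3 st.py 667.5 -183.5 136.1
```

```text
t: 1.6
tool_pos: [668.9, -182.6, 404.2]
ee_rot: [0.991, 0.134, -0.0, -0.0]
wrist_force: [0.1, 0.2, -0.3]
gripper_width: 69.8
grip_force: 0.0
t: 3.1
tool_pos: [667.4, -183.9, 259.8]
ee_rot: [0.377, 0.926, 0.0, -0.001]
wrist_force: [0.7, -0.2, -0.0]
gripper_width: 69.8
grip_force: 0.0
t 3.1 pos [ 667.4 -183.9  259.8] xang 135.67 F [ 0.69 -0.15 -0.  ] w 69.8 z [-0.001  0.001 -1.   ]
shift [0.2 0.3 0. ]
yaw -0.43
```

```bash
python3 -m inch '{"travel":[[0,0,20],[0,0,20],[0,0,20],[0,0,15],[0,0,10],[0,0,4],[0,0,0],[0,0,0],[0,0,0],[0,0,0],[0,0,0],[0,0,0]],"yaw":[-0.4,0,0,0,0,0,0,0,0,0,0,0],"claw":[70,70,70,70,70,70,55,45,38,30,30,30]}'
python3 st.py
python3 - <<'E'
from bench import r
import cv2,numpy as np
t=r.camera("top")["color"][:,:,::-1];s=r.camera("side")["color"][:,:,::-1]
R=lambda im,x,y,w,h,k:cv2.resize(im[y:y+h,x:x+w],(w*k,h*k),interpolation=cv2.INTER_CUBIC)
cv2.imwrite("pics/grip.png",np.hstack([R(t,280,140,100,110,4),R(s,240,110,100,110,4)]))
E
```

```text
t: 4.6
tool_pos: [667.5, -184.0, 172.1]
ee_rot: [0.377, 0.926, -0.0, 0.0]
wrist_force: [-0.0, 0.2, 2.7]
gripper_width: 35.6
grip_force: 30.0
t 4.6 pos [ 667.5 -184.   172.1] xang 135.75 F [-0.    0.19  2.74] w 35.6 z [ 0. -0. -1.]
```

View pics/grip.png

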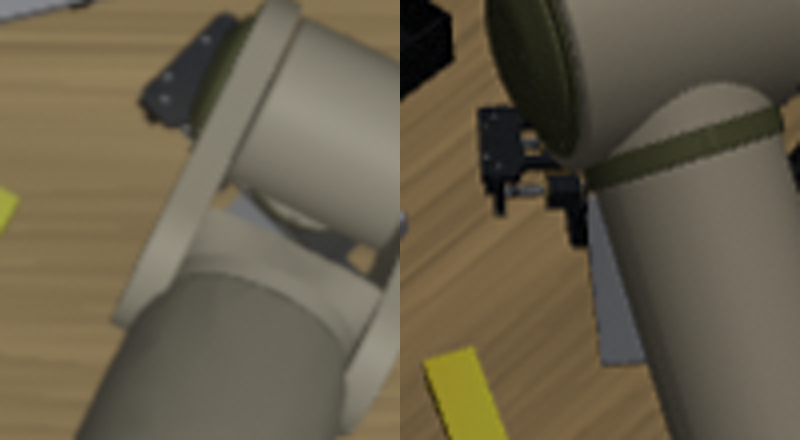

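Gripped firmly at 35.6 mm width; the pictures show the wedge between the fingers near its thick end. I'll lift and carry it to a spot in front of the foot.

```bash
python3 -m inch '{"travel":[[0,0,-20],[0,0,-30],[20,10,-10],[40,21,0],[40,21,0],[40,21,0],[40,21,0],[40,21,0],[40,21,0],[30,16,0],[14,9,0],[0,0,0]],"yaw":[0,0,0,0,0,0,0,0,0,0,0,0],"claw":[30,30,30,30,30,30,30,30,30,30,30,30]}'
python3 -m inch '{"travel":[[0,0,0],[0,0,0],[0,0,0],[0,0,0],[0,0,0],[0,0,0],[0,0,0]],"yaw":[8,8,8,8,8,7.5,0],"claw":[30,30,30,30,30,30,30]}'
python3 st.py 561.9 144.2 88.2
```

```text
t: 6.2
tool_pos: [561.6, 144.4, 231.8]
ee_rot: [0.376, 0.927, -0.0, -0.0]
wrist_force: [0.6, -0.6, -1.7]
gripper_width: 35.5
grip_force: 30.0
t: 7.08
tool_pos: [562.4, 142.4, 231.7]
ee_rot: [0.718, 0.696, -0.0, 0.0]
wrist_force: [0.8, 0.2, -2.1]
gripper_width: 35.6
grip_force: 30.0
t 7.075 pos [562.4 142.4 231.7] xang 88.23 F [ 0.84  0.18 -2.09] w 35.6 z [-0. -0. -1.]
shift [ 1.8 -0.6 -0. ]
yaw 0.03
```

```bash
python3 -m inch '{"travel":[[0,-0.6,15],[0,0,20],[0,0,15],[0,0,6],[0,0,3],[0,0,0.5],[0,0,0.5],[0,0,0]],"yaw":[0,0,0,0,0,0,0,0],"claw":[30,30,30,30,30,30,30,30]}'
python3 st.py 561.9 144.2 88.2
python3 - <<'E'
from bench import r
import cv2,numpy as np,pickle
o=[]
for n,(x,y) in (("top",(110,170)),("side",(150,190))):
    c=r.camera(n);pickle.dump(c,open(n+".pkl","wb"))
    o.append(cv2.resize(c["color"][y:y+100,x:x+80,::-1],(400,500),interpolation=cv2.INTER_CUBIC))
cv2.imwrite("pics/pre.png",np.hstack(o))
E
```

```text
t: 8.07
tool_pos: [561.6, 143.6, 172.1]
ee_rot: [0.718, 0.696, 0.0, 0.0]
wrist_force: [0.2, 0.1, -0.5]
gripper_width: 35.5
grip_force: 30.0
t 8.075 pos [561.6 143.6 172.1] xang 88.25 F [ 0.15  0.09 -0.51] w 35.5 z [ 0.001  0.    -1.   ]
shift [0.6 0.3 0. ]
yaw 0.05
```

View pics/pre.png

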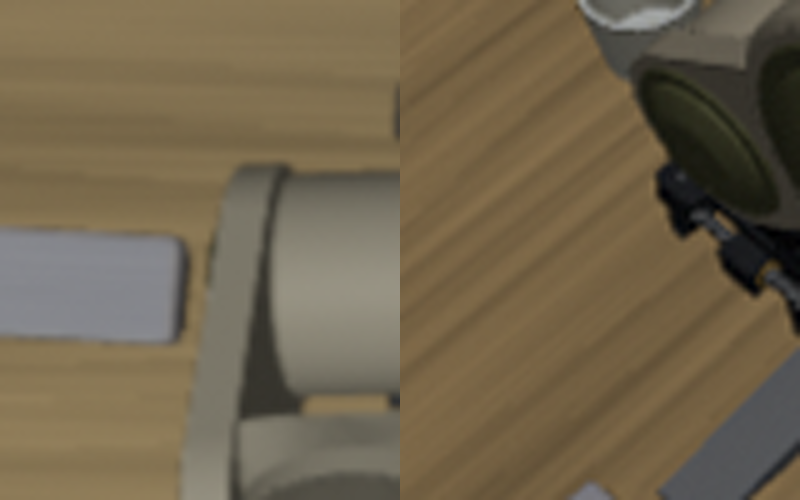

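The top view is mostly blocked by the wrist, and the side crop shows the wedge tip at lower right (about 665,495). I'll recrop lower in the saved picture.

```bash
python3 - <<'E'
from h import *
c=C["side"]["color"][:,:,::-1][245:320,160:260]
cv2.imwrite("pics/pre2.png",cv2.resize(c,(800,600),interpolation=cv2.INTER_CUBIC))
M=P("side")
le=np.array([566.8,301.1]);d=np.array([.0314,.9995]);n=np.array([d[1],-d[0]])
for a,b,z in [(-17,25,46),(-17,-25,46),(-17,0,46),(-15,18,10),(-15,-18,10),(-17,18,0),(-17,-18,0)]:
    X=le+a*d+b*n;v=M@[*X,z,1];u=v[:2]/v[2];print(a,b,z,((u-[160,245]+.5)*8).round())
print("nominal tip corners")
g=np.array([561.6,143.6]);
for b in(18,-18):
  for q in (115,70):
    X=g+q*d+b*n;v=M@[*X,3 if q==115 else 3+23*45/140,1];u=v[:2]/v[2];print(b,q,((u-[160,245]+.5)*8).round())
E
```

```text
-17 25 46 [234. 317.]
-17 -25 46 [345. 423.]
-17 0 46 [289. 370.]
-15 18 10 [263. 393.]
-15 -18 10 [341. 468.]
-17 18 0 [273. 403.]
-17 -18 0 [351. 478.]
nominal tip corners
18 115 [336. 344.]
18 70 [443. 238.]
-18 115 [414. 418.]
-18 70 [522. 309.]
```

View pics/pre2.png

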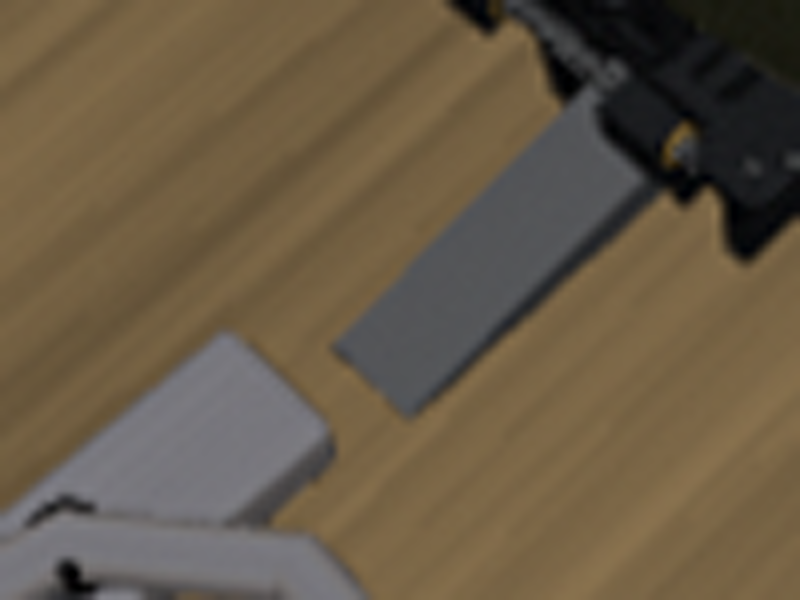

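The wedge is square and in line with the leg, tip corners at (333,350) and (408,416) and leg corners at (228,332) and (330,432). Lateral error is about 0.5 mm. I'll advance now.

```bash
python3 -m inch '{"travel":[[5,0.4,0],[8,0,0],[8,0,0],[8,0,0],[6,0,0],[4,0,0],[3,0,0],[2,0,0],[1,0,0],[0,0,0]],"yaw":[0,0,0,0,0,0,0,0,0,0],"claw":[30,30,30,30,30,30,30,30,30,30]}'
```

```text
t: 9.43
tool_pos: [563.3, 189.0, 172.1]
ee_rot: [0.718, 0.696, 0.0, 0.0]
wrist_force: [-0.5, -3.1, 5.7]
gripper_width: 35.8
grip_force: 30.0
```

```bash
python3 -m inch '{"travel":[[1,0,-0.3],[1,0,0],[1,0,0],[1,0,0]],"yaw":[0,0,0,0],"claw":[30,30,30,30]}'
```

```text
t: 9.93
tool_pos: [563.4, 192.6, 172.1]
ee_rot: [0.718, 0.696, -0.0, 0.0]
wrist_force: [-0.3, -3.0, 4.3]
gripper_width: 35.7
grip_force: 30.0
```

```bash
python3 -m inch '{"travel":[[1,0,0],[1,0,0],[1,0,0]],"yaw":[0,0,0],"claw":[30,30,30]}'
```

```text
t: 10.3
tool_pos: [563.5, 195.6, 172.1]
ee_rot: [0.718, 0.696, -0.0, 0.0]
wrist_force: [-0.5, -3.5, 3.4]
gripper_width: 35.3
grip_force: 30.0
```

```bash
python3 -m inch '{"travel":[[1,0,-0.3],[1,0,0],[1,0,0]],"yaw":[0,0,0],"claw":[30,30,30]}'
```

```text
t: 10.68
tool_pos: [563.5, 198.7, 172.1]
ee_rot: [0.718, 0.696, -0.0, -0.0]
wrist_force: [0.0, -1.2, 0.0]
gripper_width: 35.5
grip_force: 30.0
```

```bash
python3 st.py 566.8 301.1 88.2
```

```text
t 10.675 pos [563.5 198.7 172.1] xang 88.24 F [ 0.02 -1.23  0.01] w 35.5 z [-0.001  0.    -1.   ]
shift [102.4   0.2   0. ]
yaw 0.04
```

```bash
python3 -m inch '{"travel":[[1,0,0],[1,0,0],[1,0,0]],"yaw":[0,0,0],"claw":[30,30,30]}'
```

```text
t: 11.05
tool_pos: [563.6, 201.7, 172.2]
ee_rot: [0.718, 0.696, -0.0, -0.0]
wrist_force: [0.3, 0.6, -0.5]
gripper_width: 35.9
grip_force: 30.0
```

```bash
python3 st.py
```

```text
t 11.05 pos [563.6 201.7 172.2] xang 88.25 F [ 0.26  0.6  -0.47] w 35.9 z [-0.  0. -1.]
```

```bash
python3 -m inch '{"travel":[[1,0,0],[1,0,0],[1,0,0]],"yaw":[0,0,0],"claw":[30,30,30]}'
```

```text
t: 11.42
tool_pos: [563.8, 204.6, 172.4]
ee_rot: [0.718, 0.696, 0.0, 0.0]
wrist_force: [-0.1, 1.2, 0.1]
gripper_width: 35.4
grip_force: 30.0
```

```bash
python3 -m inch '{"travel":[[1,0,0],[1,0,0]],"yaw":[0,0],"claw":[30,30]}'
```

```text
t: 11.68
tool_pos: [563.8, 206.6, 172.4]
ee_rot: [0.718, 0.696, 0.0, 0.0]
wrist_force: [-0.1, 0.0, -1.3]
gripper_width: 35.7
grip_force: 30.0
```

```bash
python3 -m inch '{"travel":[[1,0,0],[1,0,0]],"yaw":[0,0],"claw":[30,30]}'
```

```text
t: 11.92
tool_pos: [563.9, 208.6, 172.3]
ee_rot: [0.718, 0.696, -0.0, -0.0]
wrist_force: [0.1, -0.0, -1.0]
gripper_width: 35.8
grip_force: 30.0
```

```bash
python3 -m inch '{"travel":[[1,0,0.4],[1,0,0],[1,0,0]],"yaw":[0,0,0],"claw":[30,30,30]}'
```

```text
t: 12.3
tool_pos: [564.0, 211.5, 172.1]
ee_rot: [0.718, 0.696, 0.0, 0.0]
wrist_force: [1.2, -1.8, 1.2]
gripper_width: 35.7
grip_force: 30.0
```

```bash
python3 -m inch '{"travel":[[1,0,0],[1,0,0]],"yaw":[0,0],"claw":[30,30]}'
```

```text
t: 12.55
tool_pos: [564.1, 213.5, 172.1]
ee_rot: [0.718, 0.696, 0.0, 0.0]
wrist_force: [-0.3, -3.2, 1.7]
gripper_width: 35.9
grip_force: 30.0
```

```bash
python3 -m inch '{"travel":[[1,0,0],[1,0,0]],"yaw":[0,0],"claw":[30,30]}'
```

```text
t: 12.8
tool_pos: [564.1, 215.5, 172.1]
ee_rot: [0.718, 0.696, 0.0, 0.0]
wrist_force: [0.3, -3.2, 2.1]
gripper_width: 35.6
grip_force: 30.0
```

```bash
python3 -m inch '{"travel":[[1,0,0],[1,0,0]],"yaw":[0,0],"claw":[30,30]}'
```

```text
t: 13.05
tool_pos: [564.2, 217.5, 172.1]
ee_rot: [0.718, 0.696, 0.0, 0.0]
wrist_force: [-0.2, -3.2, 2.8]
gripper_width: 35.7
grip_force: 30.0
```

```bash
python3 -m inch '{"travel":[[1,0,0],[0.5,0,0]],"yaw":[0,0],"claw":[30,30]}'
```

```text
t: 13.3
tool_pos: [564.2, 219.0, 172.1]
ee_rot: [0.718, 0.696, 0.0, 0.0]
wrist_force: [-0.4, -4.1, 4.7]
gripper_width: 35.8
grip_force: 30.0
```

```bash
python3 -m inch '{"travel":[[0.5,0,0],[0.5,0,0]],"yaw":[0,0],"claw":[30,30]}'
```

```text
t: 13.55
tool_pos: [564.3, 220.0, 172.1]
ee_rot: [0.718, 0.696, 0.0, 0.0]
wrist_force: [-0.7, -3.5, 4.7]
gripper_width: 35.5
grip_force: 30.0
```

```bash
python3 -m inch '{"travel":[[0.5,0,0],[0,0,0]],"yaw":[0,0],"claw":[30,30]}'
```

```text
t: 13.8
tool_pos: [564.3, 220.5, 172.1]
ee_rot: [0.718, 0.696, 0.0, 0.0]
wrist_force: [0.3, -2.7, 4.7]
gripper_width: 35.4
grip_force: 30.0
```

Not yet in contact; the z force is only from pressing on the bench. I'll keep going.

```bash
python3 -m inch '{"travel":[[1,0,-0.2],[1,0,0]],"yaw":[0,0],"claw":[30,30]}'
```

```text
t: 14.05
tool_pos: [564.3, 222.6, 172.1]
ee_rot: [0.718, 0.696, -0.0, -0.0]
wrist_force: [-0.2, -2.4, 2.9]
gripper_width: 35.7
grip_force: 30.0
```

```bash
python3 -m inch '{"travel":[[1,0,0],[1,0,0]],"yaw":[0,0],"claw":[30,30]}'
```

```text
t: 14.3
tool_pos: [564.3, 224.6, 172.1]
ee_rot: [0.718, 0.696, -0.0, -0.0]
wrist_force: [-0.1, -3.3, 3.8]
gripper_width: 35.9
grip_force: 30.0
```

```bash
python3 -m inch '{"travel":[[1,0,0],[0.5,0,0]],"yaw":[0,0],"claw":[30,30]}'
```

```text
t: 14.55
tool_pos: [564.4, 226.1, 172.1]
ee_rot: [0.718, 0.696, -0.0, -0.0]
wrist_force: [0.1, -2.5, 3.3]
gripper_width: 35.7
grip_force: 30.0
```

```bash
python3 -m inch '{"travel":[[1,0,0],[1,0,0]],"yaw":[0,0],"claw":[30,30]}'
```

```text
t: 14.8
tool_pos: [564.4, 228.1, 172.1]
ee_rot: [0.718, 0.696, -0.0, -0.0]
wrist_force: [-0.3, -1.8, 2.2]
gripper_width: 35.3
grip_force: 30.0
```

```bash
python3 -m inch '{"travel":[[1,0,0],[0.5,0,0]],"yaw":[0,0],"claw":[30,30]}'
```

```text
t: 15.05
tool_pos: [564.5, 229.6, 172.1]
ee_rot: [0.718, 0.696, -0.0, -0.0]
wrist_force: [-0.3, -1.2, 1.4]
gripper_width: 35.5
grip_force: 30.0
```

```bash
python3 -m inch '{"travel":[[1,0,0],[0.5,0,0]],"yaw":[0,0],"claw":[30,30]}'
```

```text
t: 15.3
tool_pos: [564.5, 231.1, 172.1]
ee_rot: [0.718, 0.696, -0.0, -0.0]
wrist_force: [-0.2, -1.3, 2.0]
gripper_width: 35.9
grip_force: 30.0
```

```bash
python3 -m inch '{"travel":[[1,0,0],[0.5,0,0]],"yaw":[0,0],"claw":[30,30]}'
```

```text
t: 15.55
tool_pos: [564.6, 232.6, 172.1]
ee_rot: [0.718, 0.696, -0.0, -0.0]
wrist_force: [0.1, -1.9, 0.5]
gripper_width: 35.6
grip_force: 30.0
```

```bash
python3 -m inch '{"travel":[[1,0,0],[0.5,0,0]],"yaw":[0,0],"claw":[30,30]}'
```

```text
t: 15.8
tool_pos: [564.6, 234.1, 172.1]
ee_rot: [0.718, 0.696, -0.0, -0.0]
wrist_force: [-0.3, -1.3, 1.0]
gripper_width: 35.7
grip_force: 30.0
```

```bash
python3 -m inch '{"travel":[[1,0,0],[0.5,0,0]],"yaw":[0,0],"claw":[30,30]}'
```

```text
t: 16.05
tool_pos: [564.7, 235.6, 172.1]
ee_rot: [0.718, 0.696, -0.0, -0.0]
wrist_force: [1.0, -0.3, -0.4]
gripper_width: 35.8
grip_force: 30.0
```

```bash
python3 -m inch '{"travel":[[1,0,0],[0.5,0,0]],"yaw":[0,0],"claw":[30,30]}'
```

```text
t: 16.3
tool_pos: [564.8, 236.7, 172.1]
ee_rot: [0.718, 0.696, -0.0, 0.0]
wrist_force: [-0.1, -5.5, 1.6]
gripper_width: 35.8
grip_force: 30.0
```

```bash
python3 -m inch '{"travel":[[0.5,0,0.2],[0.5,0,0]],"yaw":[0,0],"claw":[30,30]}'
```

```text
t: 16.55
tool_pos: [564.8, 237.2, 172.1]
ee_rot: [0.718, 0.696, -0.001, 0.001]
wrist_force: [-1.1, -10.6, 1.9]
gripper_width: 36.0
grip_force: 30.0
```

```bash
python3 -m inch '{"travel":[[0.5,0,0],[0.5,0,0]],"yaw":[0,0],"claw":[30,30]}'
```

```text
t: 16.8
tool_pos: [564.9, 237.7, 172.1]
ee_rot: [0.718, 0.696, -0.001, 0.001]
wrist_force: [-0.7, -12.9, 4.1]
gripper_width: 35.7
grip_force: 30.0
```

```bash
python3 -m inch '{"travel":[[0.4,0,-0.1],[0,0,0]],"yaw":[0,0],"claw":[30,30]}'
```

```text
t: 17.05
tool_pos: [565.0, 237.9, 172.1]
ee_rot: [0.718, 0.696, -0.002, 0.001]
wrist_force: [-0.7, -13.0, 3.7]
gripper_width: 35.7
grip_force: 30.0
```

```bash
python3 st.py
```

```text
t 17.05 pos [565.  237.9 172.1] xang 88.24 F [ -0.7  -13.02   3.75] w 35.7 z [-0.001 -0.003 -1.   ]
```

```bash
python3 -m inch '{"travel":[[0.4,0,0],[0,0,0]],"yaw":[0,0],"claw":[30,30]}'
```

```text
t: 17.3
tool_pos: [565.0, 238.1, 172.1]
ee_rot: [0.718, 0.696, -0.002, 0.001]
wrist_force: [-1.3, -15.5, 3.0]
gripper_width: 35.6
grip_force: 30.0
```

```bash
python3 -m inch '{"travel":[[0.3,0,0],[0,0,0]],"yaw":[0,0],"claw":[30,30]}'
```

```text
t: 17.55
tool_pos: [565.0, 238.2, 172.1]
ee_rot: [0.718, 0.696, -0.002, 0.001]
wrist_force: [-1.9, -16.1, 3.2]
gripper_width: 36.0
grip_force: 30.0
```

```bash
python3 -m inch '{"travel":[[0.3,0,0],[0,0,0]],"yaw":[0,0],"claw":[30,30]}'
```

```text
t: 17.8
tool_pos: [565.0, 238.4, 172.1]
ee_rot: [0.718, 0.696, -0.002, 0.001]
wrist_force: [-2.0, -18.0, 3.3]
gripper_width: 35.4
grip_force: 30.0
```

```bash
python3 st.py 566.8 301.1 88.2
```

```text
t 17.8 pos [565.  238.4 172.1] xang 88.24 F [ -1.97 -17.97   3.26] w 35.4 z [-0.001 -0.005 -1.   ]
shift [62.7 -0.2 -0.3]
yaw 0.04
```

18 N and jammed. Now I'll release, lift clear, close the fingers and go over the leg end.

```bash
python3 -m inch '{"travel":[[0,0,0],[0,0,0],[0,0,0],[0,0,0],[0,0,0]],"yaw":[0,0,0,0,0],"claw":[45,60,66,66,66]}'; python3 -m inch '{"travel":[[0,0,-10],[0,0,-20],[0,0,-30],[0,0,-30],[0,0,0],[20,0,0],[20,0,0],[15,0,0],[8,0,0],[0,0,0],[0,0,0],[0,0,0]],"yaw":[0,0,0,0,0,0,0,0,0,0,0,0],"claw":[66,66,66,66,40,20,0,0,0,0,0,0]}'; python3 st.py 566.8 301.1 88.2
python3 - <<'E'
from bench import r
import cv2
c=r.camera("side")["color"][:,:,::-1][215:335,140:300]
cv2.imwrite("pics/jam.png",cv2.resize(c,(800,600),interpolation=cv2.INTER_CUBIC))
E
```

```text
t: 18.42
tool_pos: [564.8, 240.5, 172.0]
ee_rot: [0.718, 0.696, 0.0, -0.0]
wrist_force: [0.6, 0.7, 0.5]
gripper_width: 65.7
grip_force: 0.0
t: 19.92
tool_pos: [566.9, 302.9, 262.1]
ee_rot: [0.718, 0.696, -0.0, 0.0]
wrist_force: [0.3, 0.2, 0.4]
gripper_width: 0.2
grip_force: 0.0
t 19.925 pos [566.9 302.9 262.1] xang 88.21 F [0.33 0.17 0.38] w 0.2 z [ 0. -0. -1.]
shift [-1.8 -0.   0. ]
yaw 0.01
```

View pics/jam.png

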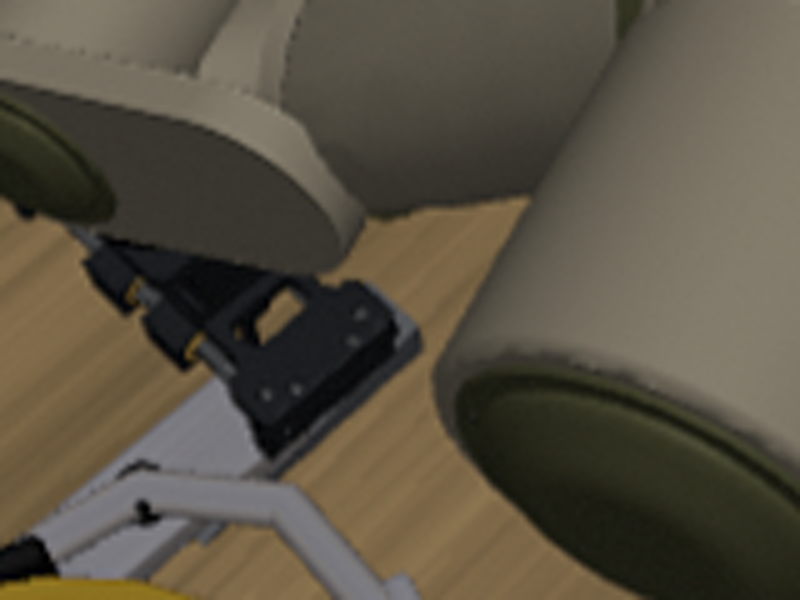

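The gripper is over the leg end near (330,370) and hides the wedge. Now I'll press down.

```bash
python3 -m inch '{"travel":[[0,0,12],[0,0,16],[0,0,10],[0,0,6],[0,0,3],[0,0,0]],"yaw":[0,0,0,0,0,0],"claw":[0,0,0,0,0,0]}'; python3 -m inch '{"travel":[[0,0,1],[0,0,1]],"yaw":[0,0],"claw":[0,0]}'
```

```text
t: 20.72
tool_pos: [566.8, 303.4, 215.1]
ee_rot: [0.718, 0.696, 0.0, 0.0]
wrist_force: [-0.3, -0.4, 0.2]
gripper_width: 0.5
grip_force: 0.0
t: 20.98
tool_pos: [566.8, 303.4, 213.3]
ee_rot: [0.718, 0.696, 0.0, 0.0]
wrist_force: [0.3, 0.9, -0.5]
gripper_width: 0.6
grip_force: 0.0
```

```bash
python3 -m inch '{"travel":[[0,0,1],[0,0,1]],"yaw":[0,0],"claw":[0,0]}'
```

```text
t: 21.22
tool_pos: [566.7, 303.4, 212.4]
ee_rot: [0.718, 0.696, 0.0, 0.0]
wrist_force: [-5.3, -2.1, 14.4]
gripper_width: 0.5
grip_force: 7.3
```

```bash
python3 -m inch '{"travel":[[0,0,0.6],[0,0,0]],"yaw":[0,0],"claw":[0,0]}'
```

```text
t: 21.48
tool_pos: [566.6, 303.4, 212.4]
ee_rot: [0.718, 0.696, 0.001, 0.0]
wrist_force: [-6.4, -1.6, 14.0]
gripper_width: 0.4
grip_force: 6.8
```

```bash
python3 -m inch '{"travel":[[0,0,0.5],[0,0,0],[0,0,0],[0,0,0]],"yaw":[0,0,0,0],"claw":[0,0,0,0]}'
```

```text
t: 21.98
tool_pos: [566.6, 303.4, 212.3]
ee_rot: [0.718, 0.696, 0.001, 0.0]
wrist_force: [-6.1, -2.6, 17.1]
gripper_width: 0.5
grip_force: 8.5
```

```bash
python3 -m inch '{"travel":[[0,0,1],[0,0,0.5],[0,0,0],[0,0,0],[0,0,0],[0,0,0]],"yaw":[0,0,0,0,0,0],"claw":[0,0,0,0,0,0]}'
```

```text
t: 22.72
tool_pos: [566.5, 303.4, 212.2]
ee_rot: [0.718, 0.696, 0.001, 0.001]
wrist_force: [-10.3, -4.8, 26.5]
gripper_width: 0.1
grip_force: 13.3
```

```bash
python3 -m inch '{"travel":[[0,0,0.5],[0,0,0],[0,0,0],[0,0,0],[0,0,0],[0,0,0]],"yaw":[0,0,0,0,0,0],"claw":[0,0,0,0,0,0]}'
```

```text
t: 23.48
tool_pos: [566.5, 303.4, 212.1]
ee_rot: [0.718, 0.696, 0.001, 0.001]
wrist_force: [-11.4, -4.4, 29.8]
gripper_width: 0.7
grip_force: 14.9
```

It holds 30 N with only 0.3 mm of give. I'll lift off, back away and check.

```bash
python3 -m inch '{"travel":[[0,0,-3],[0,0,-20],[0,0,-40],[0,0,-40],[-20,0,-20],[-45,0,0],[-50,0,0],[-50,0,0],[-50,0,0],[-50,0,0],[-40,0,0],[-20,0,0]],"yaw":[0,0,0,0,0,0,0,0,0,0,0,0],"claw":[0,0,0,0,0,0,0,0,0,0,0,0]}'
python3 - <<'E'
from bench import r
import cv2,numpy as np
t=r.camera("top")["color"][:,:,::-1];s=r.camera("side")["color"][:,:,::-1]
R=lambda im,x,y,w,h,k:cv2.resize(im[y:y+h,x:x+w],(w*k,h*k),interpolation=cv2.INTER_CUBIC)
cv2.imwrite("pics/fin.png",np.hstack([R(t,100,180,100,110,4),R(s,160,220,100,110,4)]))
E
```

```text
t: 24.98
tool_pos: [556.2, -24.0, 330.3]
ee_rot: [0.719, 0.695, -0.0, -0.001]
wrist_force: [1.0, -0.3, 0.2]
gripper_width: 0.6
grip_force: 0.0
```

View pics/fin.png

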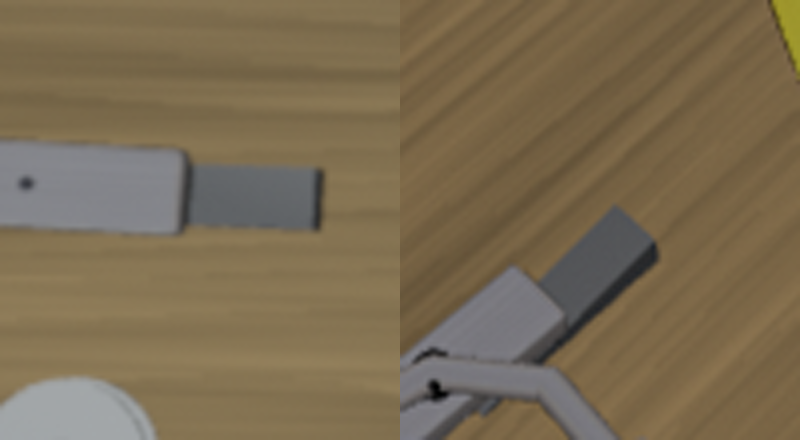

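The wedge sits square and central under the leg end: in the top view it spans rows 167–229 against the leg's 150–234, and it has stayed in place. Handing in.

```bash
python3 -c "
from bench import r
print(r.sign_off())"
```

```text
the job is handed in; nothing more can be done
None
```

The big grey wedge is jammed square under the middle of the far-right foot (pushed to about 18 N) and released; the leg end then held a 30 N press with about 0.3 mm of give, and the job is handed in at about 25 s.

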